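Select the output on a bench test set and start the test

ROBOT

A 7-joint arm with a two-finger parallel gripper is mounted at the origin on the work surface. World frame = base frame: x ahead of the robot, y to its left, z up, the work surface at z = 0. Lengths are in m, angles in rad, forces in N, time in s.
With the tool pointing down it reaches from about 0.4 to 0.875 m from the base axis. Payload 6.5 kg.
Tool frame: the origin (TCP) lies midway between the tips of the shut fingers; the grasp point (between the pads) lies 19 mm behind it (robot.grip_point_offset is the distance from the TCP to the grasp point, in m); z points along the fingers, y is the direction in which the jaws open and shut (so a half turn about z gives the same grasp; the last joint's range is limited). The gripper opens to 85 mm and grips with 20 to 120 N. Pads are 22 mm wide; open, the fingers measure 114 mm over their backs; the gripper's body (76 mm by 85 mm) begins 54 mm behind the grasp point. The pads swing forward as they close: fully open they stand 13 mm farther back than shut.
Start: joints at [1.242, 0.536, -0.004, 1.538, 0.003, 1.067, -0.071], TCP at [0.169, -0.628, 0.193] pointing down, gripper open.
Joint ranges: [-2.7, 2.7], [-0.37, 2.16], [-1.27, 1.26], [0.24, 2.4], [-1.31, 4.45], [0.19, 1.91], [-2.76, 2.76]. Speed limits (rad/s): [2.39, 2.39, 3.14, 3.14, 3.14, 3.14, 3.14].

INTERFACE

Orientations are given as a rotation vector (axis times angle).
In Python, from station import robot gives the robot as it stands. The module is installed in compiled form; this text tells all that it offers.
- The arm moves only by the tool servo_tool, never from a script. Its argument "deltas" is a list of rows, each a list of 7 numbers: the shift along the tool's x, y, z in mm, then the turn, a rotation vector about the tool's x, y, z in rad, then the closure, from 0 (fully open) to 1 (shut). In form: [[dx, dy, dz, wx, wy, wz, gripper], ...]. A call has 1 to 10 rows; each row shifts and turns the commanded pose from where the row before left it, along the tool's axes as they then stand; what a row does not reach is not made up. A row lasts 1/10 s, in which the tool goes at most 50 mm and 8.59 degrees, less where a joint would pass 70% of its speed; a pose out of reach is approached as far as the arm can. A call is refused whole if a number of a shift passes 50 or a number of a turn 0.15, either way. A call with a gripper value outside its range is refused whole. The fingers move at their own pace and stop on an object; "newtons" is the grip in N (left out, the last holds). Time passes only in rows, so rows that do not move let the fingers close. It gives the time, the measured TCP pose, the force and the opening at its end, in the units of the state.
- robot.state(): the state, without advancing time (a new reading comes with each control period).
- robot.read_camera(name): name is "scene" or "top"; returns the picture (420x560x3 uint8, red, green, blue); there is no depth.
- robot.camera_info(name): a dict with "vfov" (degrees; the focal length in pixels is half the picture's height over the tangent of half this angle, whatever the lens; pixels are square), "cx", "cy" (the principal point, pixels), "dist" ([k1, k2, p1, p2, k3] as OpenCV has them; the pictures are not rectified), "position" and "orientation" of the camera in the world. Camera axes: x right, y down, z forward; pixel columns grow to the right and rows downward; lengths in m; the calibration is good to about 2 mm. A picture is of the moment at which its call begins. camera_info takes no time and is no camera call.
- robot.job_done(): hands the job in, once; it reports no verdict.
The state is a dict: "time_s": time; "joint_positions": joint angles; "joint_vel": joint speeds; "effort": joint torques, N m; "eef_pos": TCP position; "tool_rot": TCP orientation; "force": force on the tool from outside, world axes, zero at the start; "ft_torque": the same for the moment, N m; "opening": opening from 0.0 (shut) to 1.0 (fully open).
Only numpy, scipy, OpenCV 4.12 (cv2) and the standard library are available. Lean on these libraries where they do the work, as an engineer would, in place of code of your own. Each camera call takes 0.05 s, during which the arm holds its last target.

TASK

On the wooden test set, push the long metal pointer arm round with one finger, without pinching it, until it points straight at the middle of the tall square post. Then press the large button on the small wooden hand unit fully down and let it come up again. Do not press the large button before the arm is set, do not press the small button or turn the knob, and leave the spool, the small bottle and the battery cell that stand close by where they are.

Things in the scene. Friction and masses are not known exactly. Their poses are not given: they have to be found in the camera images.
- selector (a joint): turning of the pointer arm about its upright axis, rad: 0 points across the case along the case's +x, positive is counterclockwise seen from above, stops at -1.9 and 1.9. Stiff: it needs about 0.12 N m (some 2 N at 65 mm from the axis), and stays where it is left.
- pointer_hub (a point): point on the arm's turning axis, 33 mm above the case's panel, level with the arm's top edge (the black hub, 32 mm across, rises to 40 mm). x axis along the arm to its tip, z up. A finger pressing on the arm's right (-y) side turns it counterclockwise, to higher joint values; on its left side, to lower ones.
- pointer_tip (a point): point on the arm's centre line 100 mm from the turning axis, 33 mm above the panel; x axis outward along the arm, y to its left. The arm is an upright steel strip with an aluminium cheek on each side, 14 mm thick in all; cheeks 16 to 96 mm from the axis, 10 to 30 mm above the panel, strip (6 mm thick) up to 33 mm. A thin tongue carries on to 106 mm.
- square_top (a point): centre of the top of the tall square brass post, 18 x 18 mm and 26 mm high above the panel. It stands 125 mm from the arm's turning axis, in one of four places, at -1.4, -0.75, 0.75 or 1.4 rad by the arm's joint. The other three places have low round brass posts, 16 mm across and 12 mm high. All are fixed to the panel.
- case: test set: wooden case 240 (x) x 300 (y) x 80 mm high with a grey metal panel on top, fixed to the bench. Origin at the centre of its underside; the arm turns about a point at x -40 mm, y 0, in its frame.
- gain (a joint): small black knob (28 mm across) on the panel at x -85, y -105 mm in the case's frame; rad, 0 at the start. To be left alone.
- start (a joint): travel of the large button, m: 0 up, 0.006 fully down. A spring takes it up again; fully down takes about 5 N.
- start_top (a point): centre of the top of the large round button (34 mm across) while up; it moves down with the button. z up.
- clear (a joint): travel of the small button (16 mm across), m, 0 up, 0.006 down. It stands 76 mm from the large one on the same hand unit, on the unit's -y side. To be left alone.
- unit: hand unit: wooden box 110 (x) x 160 (y) x 50 mm high, fixed to the bench, with the large button at y +36 mm and the small one at y -40 mm on its top. Origin at the centre of its underside.
- cell: loose steel battery cell standing on the panel, 20 mm across, 34 mm high; origin at the centre of its underside.
- spool: loose copper-coloured spool standing beyond the hand unit, 48 mm across, 40 mm high; origin at the centre of its underside.
- flux: loose small amber bottle standing beyond the hand unit, 36 mm across, 75 mm high; origin at the centre of its underside.
Mind the look-alikes: they are no part of the job. What is shaped like the unit but turquoise is not meant.

How it is judged:
On the way, in this order (a step that is already met when the one before it is completed fails the run):
1. the arm points at the square post and is at rest (y of square_top in the frame of pointer_tip between -0.009 and 0.009 m and x of square_top in the frame of pointer_tip above 0 m and velocity of joint selector between -0.05 and 0.05 rad/s), for 0.3 s.
2. the large button is pressed down with the arm set (y of square_top in the frame of pointer_tip between -0.009 and 0.009 m and x of square_top in the frame of pointer_tip above 0 m and value of joint start above 0.0048 m), for 0.05 s.
At the end, for the whole second after the job is handed in: Arm at rest, its centre line within 9 mm of the square post's centre; large button was pressed 4.8 mm or more with the arm so set and is up again (within 1.2 mm); small button up, knob within 0.15 rad of its start, spool, bottle and cell at rest within 20 mm of theirs (all of step 1 and value of joint each of start, clear below 0.0012 m and value of joint gain between -0.15 and 0.15 rad and distance of each of spool, flux, cell from where it was at the start of the episode below 0.02 m and linear speed of each of spool, flux, cell below 0.02 m/s); the robot touches nothing.
It fails at once if the arm is pinched: the fingers press on both of its cheeks at once (over 0.5 N each) (contact force between the fingers and selector_c2 above 0.5 N and contact force between the fingers and selector_c3 above 0.5 N).
It fails at once if the large button is pressed over 3 mm while the arm's centre line is more than 9 mm off the square post (value of joint start above 0.003 m and not (y of square_top in the frame of pointer_tip between -0.009 and 0.009 m and x of square_top in the frame of pointer_tip above 0 m)).
It fails at once if the small button is pressed over 3 mm (value of joint clear above 0.003 m).
It fails at once if the knob is turned over 0.15 rad (value of joint gain above 0.15 rad or value of joint gain below -0.15 rad).
It fails at once if the spool, bottle or cell is moved or lifted over 20 mm (distance of any of spool, flux, cell from where it was at the start of the episode above 0.02 m).
It also fails if it takes over 54 s, if anything falls off the work surface, if the arm or the gripper's body presses on something with over 40 N, if the wrist force passes 120 N, or if a joint passes its speed limit or range.

## Working session

There is one attempt and no reset: what is moved stays moved. The work goes in short steps, Python scripts to look and compute and a tool call to move; the robot and the scene stay as the last step left them, time stands still between calls to the robot, and variables do not carry over. Pictures are saved under pics/ and viewed, and the job is handed in when it is done.

Besides the shell and the picture viewer there is one more tool, called after "Request:" as name(argument=value, ...) on one line, values as JSON. servo_tool: Moves the arm, as the interface text tells. Its arguments: {"type":"object","properties":{"deltas":{"type":"array"},"newtons":{"type":"number"}},"required":["deltas"]}

```bash
mkdir -p pics; python3 - <<'E'
from station import robot
import cv2
for n in ("scene","top"):
    im=robot.read_camera(n); cv2.imwrite(f"pics/{n}0.png",im[:,:,::-1]); print(robot.camera_info(n))
print(robot.state())
E
```

```text
{'vfov': 50.2479533245989, 'cx': 278.1247070367237, 'cy': 199.41080818996906, 'dist': array([0.00756525, 0.        , 0.        , 0.        , 0.        ]), 'position': array([0.91800669, 0.43096311, 0.88359311]), 'orientation': array([-0.81240473, -2.65605604,  0.96314448])}
{'vfov': 52.66346561239467, 'cx': 281.55929935865635, 'cy': 220.5702473203839, 'dist': array([-0.00060903,  0.        ,  0.        ,  0.        ,  0.        ]), 'position': array([ 0.34262321, -0.10115005,  1.06837972]), 'orientation': array([-2.09411416,  2.14147144, -0.20474574])}
{'time_s': 0.1, 'joint_positions': array([ 1.24177025,  0.53711568, -0.00445743,  1.53876627,  0.00258452,
        1.06729324, -0.07121223]), 'joint_vel': array([ 0.00089667, -0.00043393, -0.00024922, -0.00339944, -0.00037081,
        0.00075205,  0.00042075]), 'effort': array([ 2.01072558e-03, -5.84570074e+01,  1.05141174e+00, -2.59775770e+01,
        1.26047121e-02,  4.57548580e-03,  3.36949267e-05]), 'eef_pos': array([ 0.16871229, -0.62707248,  0.19178732]), 'tool_rot': array([-3.11295601e+00, -4.11562206e-01,  4.69226252e-04]), 'force': array([ 0.05711817,  0.46733672, -0.24297127]), 'ft_torque': array([ 0.01434382, -0.00163383,  0.05192354]), 'opening': 1.000136970949989}
```

View pics/scene0.png

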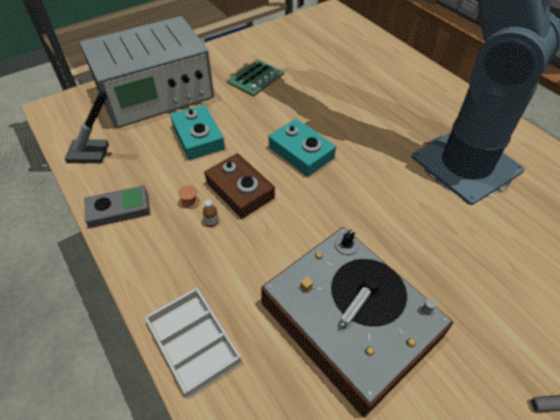

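View pics/top0.png

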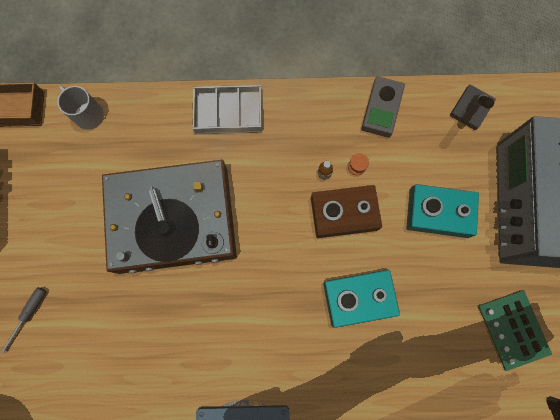

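The wooden hand unit is the brown box at top (347,210). The look-alikes are the turquoise units at (443,210) and (361,298), and the grey meter at (383,107). The case is at (170,215), its arm tip at about (153,188), and the square post appears to be at (197,187). I'll check these in close crops.

```bash
cat > h.py <<'E'
import numpy as np, cv2
from scipy.spatial.transform import Rotation as R
from station import robot
def K(n):
    c=robot.camera_info(n); f=210/np.tan(np.radians(c['vfov']/2))
    return np.array([[f,0,c['cx']],[0,f,c['cy']],[0,0,1]]),c
def ray(n,uv):
    k,c=K(n); p=cv2.undistortPoints(np.array([[uv]],float),k,c['dist'])[0,0]
    return c['position'],R.from_rotvec(c['orientation']).apply([p[0],p[1],1])
def onz(n,uv,z):
    o,d=ray(n,uv); return (o+d*(z-o[2])/d[2])
def proj(n,P):
    k,c=K(n); r=R.from_rotvec(c['orientation']).inv(); 
    return cv2.projectPoints(np.atleast_2d(P).astype(float),r.as_rotvec(),r.apply(-c['position']),k,c['dist'])[0][:,0]
E
python3 - <<'E'
import cv2,numpy as np
t=cv2.imread('pics/top0.png');s=cv2.imread('pics/scene0.png')
a=cv2.resize(t[150:280,95:245],None,fx=5,fy=4.6,interpolation=cv2.INTER_CUBIC)
a=cv2.resize(t[150:270,95:245],None,fx=5,fy=5,interpolation=cv2.INTER_CUBIC);cv2.imwrite('pics/t_case.png',a)
a=cv2.resize(t[140:250,300:400],None,fx=5,fy=5,interpolation=cv2.INTER_CUBIC);cv2.imwrite('pics/t_unit.png',a)
a=cv2.resize(s[220:410,255:455],None,fx=3,fy=3,interpolation=cv2.INTER_CUBIC)
cv2.imwrite('pics/s_case.png',a)
E
```

```text
(no output)
```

View pics/t_case.png

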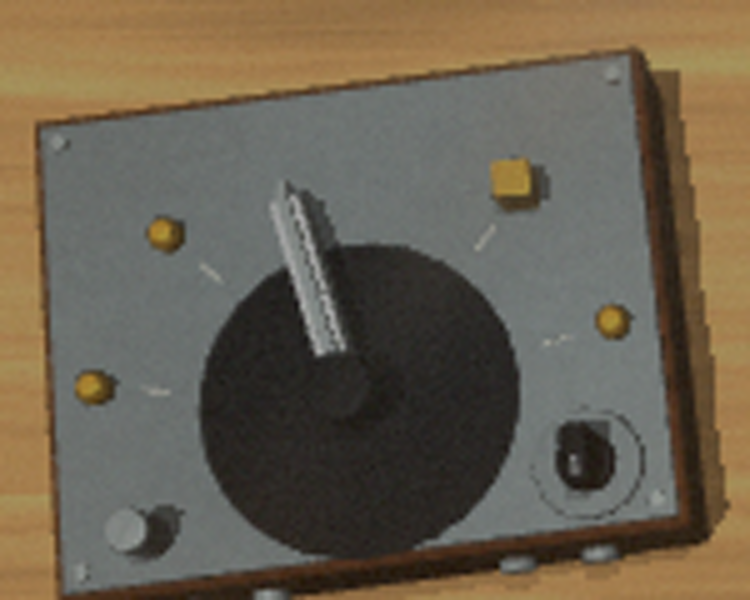

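View pics/t_unit.png

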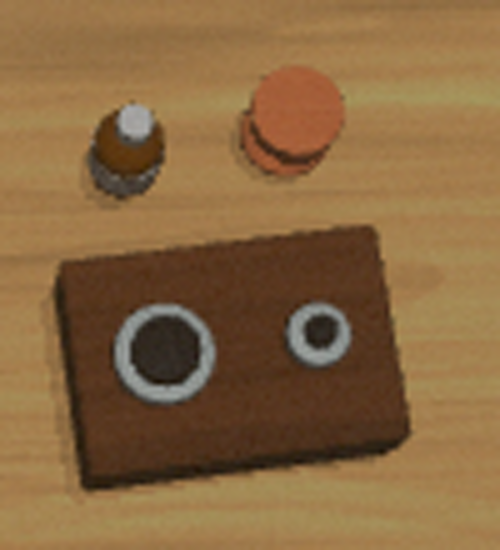

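View pics/s_case.png

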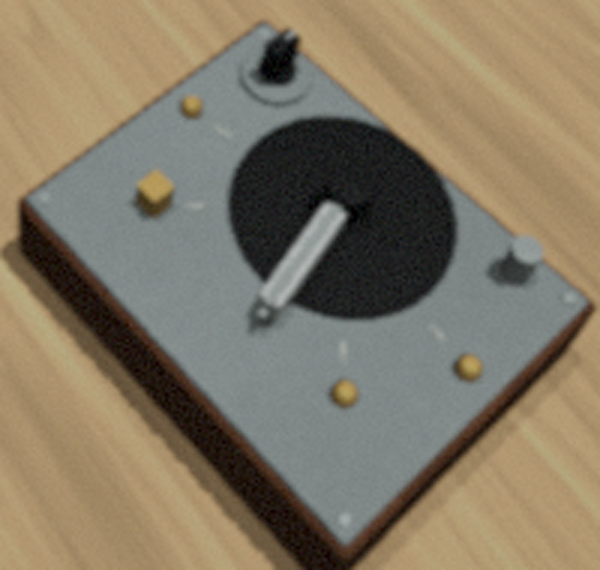

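In the top crop, the square post is at (512,180), which is full-image (197.4,186). The round posts are at (165,233), (95,387) and (612,320), the knob at (585,455), the cell at (127,530), the hub at about (340,385) and the arm tip at about (285,185). The large button is at unit crop (166,350) and the small one at (322,330). Next I'll compute the positions.

```bash
python3 - <<'E'
from h import *
np.set_printoptions(precision=4,suppress=True)
T=lambda u,v,x0,y0,s=5:((u+.5)/s-.5+x0,(v+.5)/s-.5+y0)
C=np.array([onz('top',T(u,v,95,150),.08)[:2] for u,v in [(38,122),(632,52),(676,515),(63,596)]])
print(C,C.mean(0)); 
for i in range(4): print(np.linalg.norm(C[i]-C[(i+1)%4]))
# corners: 0=(+x,+y),1=(+x,-y),2=(-x,-y),3=(-x,+y)
ex=(C[0]-C[3])+(C[1]-C[2]); ey=(C[0]-C[1])+(C[3]-C[2])
yaw=np.arctan2(*ex[::-1]); yaw2=np.arctan2(-ey[0],ey[1]); print('yaw',yaw,yaw2)
# markers from posts
q={'sq':(512,180,.106),'r1':(165,232,.092),'r2':(94,386,.092),'r3':(613,320,.092),'hub':(343,383,.12),'tip':(285,187,.113),'knob':(580,455,.10),'cell':(125,528,.114)}
W={k:onz('top',T(u,v,95,150),z)[:2] for k,(u,v,z) in q.items()}
S=lambda u,v:T(u,v,255,220,3)
qs={'sq':(156,185,.106),'r1':(344,388,.092),'r2':(469,363,.092),'r3':(191,103,.092),'tip':(263,313,.11),'cell':(526,247,.114)}
Ws={k:onz('scene',S(u,v),z)[:2] for k,(u,v,z) in qs.items()}
for k in W: print(k,W[k],Ws.get(k))
hub=np.zeros(2)
angs={'r2':1.4,'r1':.75,'sq':-.75,'r3':-1.4}
# fit rigid
for WW in (W,Ws):
    src=np.array([[.125*np.cos(a),.125*np.sin(a)] for a in angs.values()]); dst=np.array([WW[k] for k in angs])
    sc,dc=src.mean(0),dst.mean(0);H=(src-sc).T@(dst-dc);th=np.arctan2(H[0,1]-H[1,0],H[0,0]+H[1,1])
    Rm=np.array([[np.cos(th),-np.sin(th)],[np.sin(th),np.cos(th)]]);h=dc-Rm@sc
    print('hub',h,'yaw',th,'res',(src@Rm.T+h-dst)*1000,'dist',np.linalg.norm(dst-h,axis=1))
    d=WW['tip']-h; print('arm angle',np.arctan2(d[1],d[0])-th,np.linalg.norm(d))
U=lambda u,v:T(u,v,300,140)
B=np.array([onz('top',U(u,v),.05)[:2] for u,v in [(62,264),(375,228),(408,433),(85,488)]]);print(B,B.mean(0),[np.linalg.norm(B[i]-B[(i+1)%4]) for i in range(4)])
for z in(.05,.06,.07): print(z,onz('top',U(166,351),z),onz('top',U(322,331),z))
print('flux',onz('top',U(136,122),.075),'spool',onz('top',U(298,112),.04))
E
python3 - <<'E'
import cv2
s=cv2.imread('pics/scene0.png')
cv2.imwrite('pics/s_unit.png',cv2.resize(s[140:240,170:290],None,fx=5,fy=5,interpolation=cv2.INTER_CUBIC))
E
```

```text
[[0.6632 0.3325]
 [0.6922 0.0437]
 [0.4642 0.0218]
 [0.4328 0.307 ]] [0.5631 0.1763]
0.29029467903581685
0.22898549826247477
0.28702113516234484
0.23187767772947573
yaw 0.10300619015772357 0.10479822183080195
sq [0.6211 0.096 ] [0.6237 0.0981]
r1 [0.6034 0.2635] [0.6066 0.266 ]
r2 [0.5296 0.2932] [0.5333 0.2967]
r3 [0.5557 0.0501] [0.5598 0.0537]
hub [0.5231 0.1685] None
tip [0.6181 0.2006] [0.6235 0.2071]
knob [0.4906 0.0636] None
cell [0.4597 0.2667] [0.4605 0.2664]
hub [0.5214 0.1697] yaw 0.107338814950556 res [[-0.2731  1.1981]
 [-0.1419  0.6801]
 [ 0.3686 -1.2371]
 [ 0.0464 -0.641 ]] dist [0.1238 0.1246 0.124  0.1244]
arm angle 0.20196209120304562 0.10156201415215522
hub [0.5248 0.1727] yaw 0.10572889675571294 res [[-0.3432  0.7058]
 [ 0.1723  1.0675]
 [ 1.0459 -0.495 ]
 [-0.8749 -1.2783]] dist [0.1243 0.1241 0.1239 0.124 ]
arm angle 0.2301029076024027 0.10452582975656664
[[ 0.6132 -0.178 ]
 [ 0.6281 -0.3342]
 [ 0.5243 -0.3436]
 [ 0.5007 -0.1852]] [ 0.5666 -0.2602] [np.float64(0.1568404812411707), np.float64(0.10424637055705668), np.float64(0.16014044697297783), np.float64(0.11271294900562877)]
0.05 [ 0.5679 -0.2275  0.05  ] [ 0.5762 -0.3047  0.05  ]
0.06 [ 0.5657 -0.2263  0.06  ] [ 0.5739 -0.3027  0.06  ]
0.07 [ 0.5635 -0.225   0.07  ] [ 0.5716 -0.3007  0.07  ]
flux [ 0.6776 -0.2149  0.075 ] spool [ 0.6927 -0.3013  0.04  ]
```

View pics/s_unit.png

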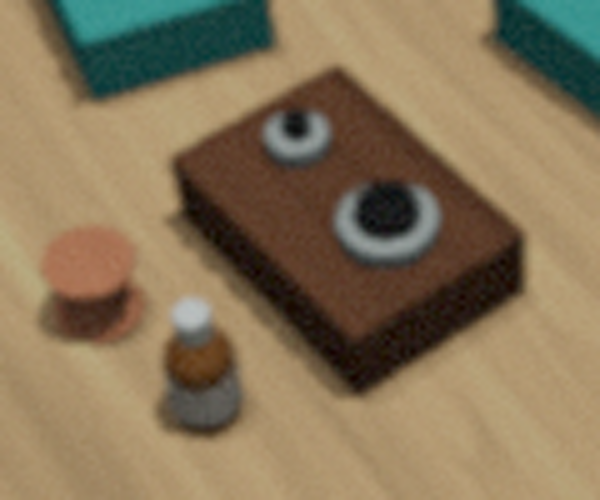

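Both views put the square post at -0.75 rad (four posts fit within 1.3 mm). The hub is at about (0.523,0.171), the case yaw is 0.106 and the arm is at about +0.21 rad. I'll push clockwise from the arm's left side with shut fingers, first travelling at a safe height.

Request:
servo_tool(deltas=[[15, -18, -2, 0, 0, 0, 1], [30, -35, -2, 0, 0, 0, 1], [30, -35, -2, 0, 0, 0, 1], [30, -35, 0, 0, 0, 0, 1], [30, -35, 0, 0, 0, 0, 1], [30, -35, 0, 0, 0, 0, 1], [30, -35, 0, 0, 0, 0, 1], [30, -35, 0, 0, 0, 0, 1], [30, -35, 0, 0, 0, 0, 1], [30, -35, 0, 0, 0, 0, 1]], newtons=30)

```text
time_s: 1.1
eef_pos: [0.3578, -0.2303, 0.1986]
tool_rot: [3.114, 0.411, -0.0]
force: [1.1, -0.1, -0.2]
opening: -0.002
```

Request:
servo_tool(deltas=[[30, -35, 0, 0, 0, 0, 1], [30, -35, 0, 0, 0, 0, 1], [30, -35, 0, 0, 0, 0, 1], [30, -35, 0, 0, 0, 0, 1], [30, -35, 0, 0, 0, 0, 1], [30, -35, 0, 0, 0, 0, 1], [30, -35, 0, 0, 0, 0, 1], [30, -35, 0, 0, 0, 0, 1], [30, -35, 0, 0, 0, 0, 1], [20, -35, 0, 0, 0, 0, 1]])

```text
time_s: 2.1
eef_pos: [0.5476, 0.1831, 0.1981]
tool_rot: [-3.114, -0.411, 0.0]
force: [1.0, -1.0, -1.0]
opening: 0.003
```

Request:
servo_tool(deltas=[[0, 0, 0, 0, 0, -0.14, 1], [0, 0, 0, 0, 0, -0.14, 1], [0, 0, 0, 0, 0, -0.14, 1], [0, 0, 0, 0, 0, -0.14, 1], [0, 0, 0, 0, 0, -0.14, 1], [0, 0, 0, 0, 0, -0.14, 1], [0, 0, 0, 0, 0, -0.14, 1], [0, 0, 0, 0, 0, -0.14, 1], [0, 0, 0, 0, 0, -0.14, 1], [0, 0, 0, 0, 0, -0.14, 1]])

```text
time_s: 3.1
eef_pos: [0.5464, 0.181, 0.1982]
tool_rot: [-2.11, -2.327, 0.001]
force: [0.3, 0.4, 0.1]
opening: -0.0
```

Request:
servo_tool(deltas=[[0, 0, 0, 0, 0, -0.14, 1], [0, 0, 0, 0, 0, -0.08, 1], [0, 0, 0, 0, 0, 0, 1]])

```text
time_s: 3.4
eef_pos: [0.5464, 0.1809, 0.1981]
tool_rot: [-1.848, -2.539, 0.001]
force: [0.5, -0.1, 0.1]
opening: 0.002
```

Request:
servo_tool(deltas=[[16, 21, 0, 0, 0, 0, 1], [17, 22, 0, 0, 0, 0, 1], [0, 0, 20, 0, 0, 0, 1], [0, 0, 20, 0, 0, 0, 1], [0, 0, 20, 0, 0, 0, 1], [0, 0, 0, 0, 0, 0, 1]])

```text
time_s: 4.0
eef_pos: [0.5755, 0.2246, 0.1357]
tool_rot: [-1.85, -2.536, 0.008]
force: [-0.5, -0.8, 0.3]
opening: 0.001
```

```bash
python3 - <<'E'
from h import *
ims=[]
for n in('scene','top'):
    im=robot.read_camera(n)[:,:,::-1]; cv2.imwrite(f'pics/{n}1.png',im)
    c=im[200:400,250:460] if n=='scene' else im[140:290,90:260]
    ims.append(cv2.resize(c,(400,400),interpolation=cv2.INTER_CUBIC))
cv2.imwrite('pics/a1.png',np.hstack(ims))
E
```

```text
(no output)
```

View pics/a1.png

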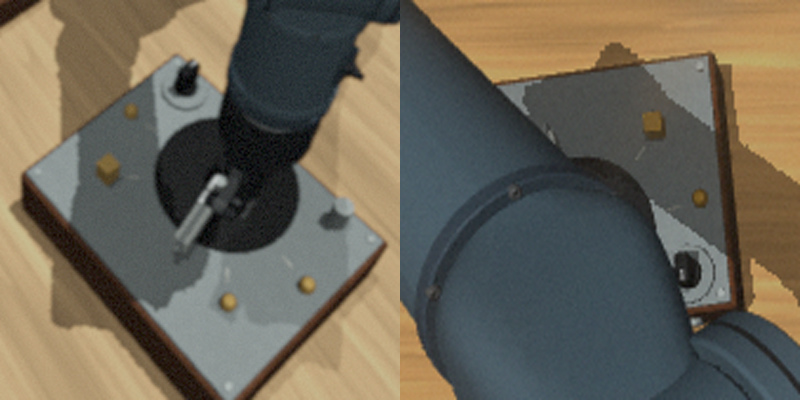

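The scene picture shows the shut finger just left of the arm (+y side), above the dial and clear of the arm and cell. I'll descend and approach.

Request:
servo_tool(deltas=[[0, 0, 15, 0, 0, 0, 1], [0, 0, 15, 0, 0, 0, 1], [0, 0, 10, 0, 0, 0, 1], [0, 0, 0, 0, 0, 0, 1], [-5, 0, 0, 0, 0, 0, 1], [-4, 0, 0, 0, 0, 0, 1], [0, 0, 0, 0, 0, 0, 1]])

```text
time_s: 4.8
eef_pos: [0.5811, 0.2162, 0.099]
tool_rot: [1.851, 2.537, 0.0]
force: [-0.1, -1.3, 0.5]
opening: -0.001
```

Request:
servo_tool(deltas=[[-3, 0, 0, 0, 0, 0, 1], [-3, 0, 0, 0, 0, 0, 1], [0, 0, 0, 0, 0, 0, 1]])

```text
time_s: 5.1
eef_pos: [0.5824, 0.2109, 0.0987]
tool_rot: [1.85, 2.539, -0.0]
force: [-0.0, -0.1, 0.6]
opening: 0.001
```

Request:
servo_tool(deltas=[[-1, 0, 2, 0, 0, 0, 1], [-4.1, 1, 0, 0, 0, 0.06, 1], [-4.1, 1, 0, 0, 0, 0.06, 1], [-4.1, 1, 0, 0, 0, 0.06, 1], [-4.1, 1, 0, 0, 0, 0.06, 1], [-4.1, 1, 0, 0, 0, 0.06, 1], [0, 0, 0, 0, 0, 0, 1]])

```text
time_s: 5.8
eef_pos: [0.5913, 0.1909, 0.0964]
tool_rot: [2.209, 2.233, -0.001]
force: [-0.4, 0.1, 0.9]
opening: -0.001
```

```bash
cat > look.py <<'E'
from h import *
import sys
n=sys.argv[1]
im=robot.read_camera('scene')[:,:,::-1]; cv2.imwrite(f'pics/scene{n}.png',im)
cv2.imwrite(f'pics/a{n}.png',cv2.resize(im[220:400,255:435],None,fx=3,fy=3,interpolation=cv2.INTER_CUBIC))
s=robot.state();p=s['eef_pos'];r=s['tool_rot'];yaw=2*np.arctan2(r[1],r[0])
h=np.array([.523,.171]);a=yaw-np.pi/2
d=p[:2]-h;print('armlike joint',(a-.106+np.pi)%(2*np.pi)-np.pi,'along',d@[np.cos(a),np.sin(a)],'normal',d@[-np.sin(a),np.cos(a)],p,s['force'])
E
python3 look.py 2
```

```text
armlike joint -0.0929299960399681 along 0.06839801942349619 normal 0.019503089271934306 [0.59113728 0.19139536 0.09649142] [ 8.52352113e-01 -1.61582300e-01  1.43698336e-05]
```

View pics/a2.png

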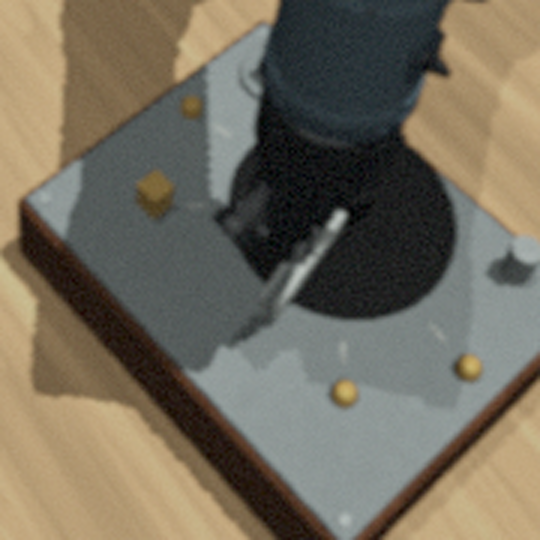

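```bash
python3 - <<'E'
from h import *
s=robot.state();p=s['eef_pos'];print(p)
u=proj('scene',[p,p+[0,0,.07]]);print(u)
im=cv2.imread('pics/scene2.png');c=im[250:340,300:400]
g=cv2.convertScaleAbs(cv2.resize(c,None,fx=6,fy=6,interpolation=cv2.INTER_CUBIC),alpha=2.2,beta=20)
for q in u: cv2.circle(g,tuple(int(x) for x in (q-[300,250])*6),4,(0,0,255),1)
cv2.imwrite('pics/b2.png',g)
im=robot.read_camera('top')[:,:,::-1]; cv2.imwrite('pics/t2.png',cv2.resize(im[140:290,90:260],None,fx=4,fy=4))
E
```

```text
[0.59113728 0.19139536 0.09649142]
[[349.50448609 311.49698311]
 [354.39106784 293.75252104]]
```

View pics/b2.png

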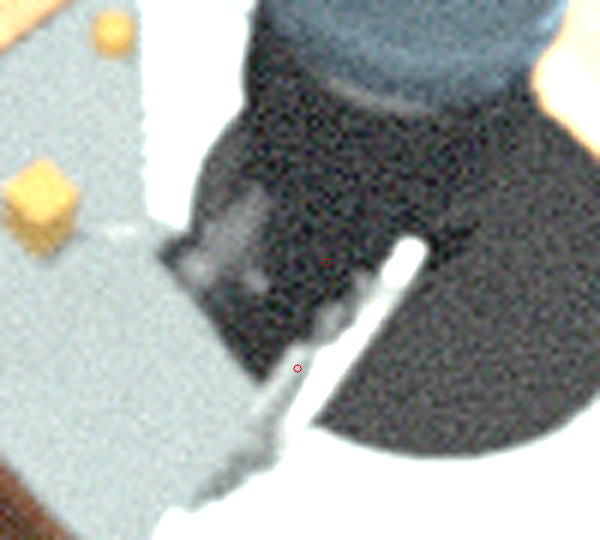

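View pics/t2.png

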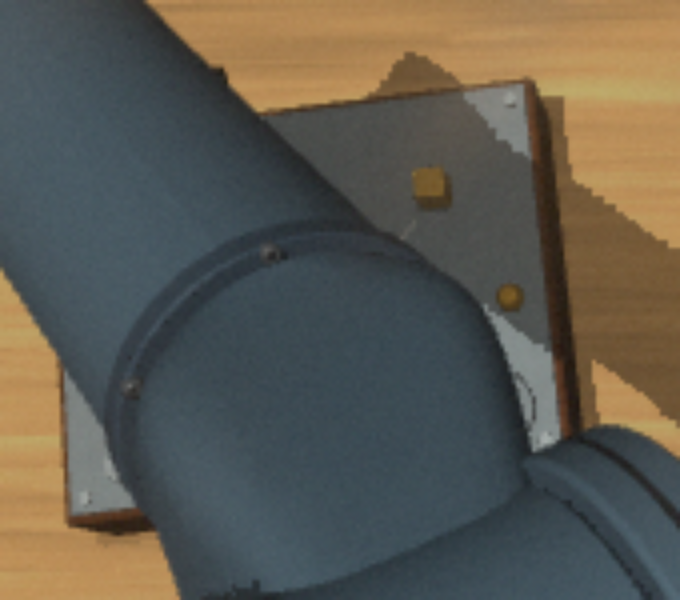

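```bash
python3 - <<'E'
from h import *
h=np.array([.5245,.1725]);yaw=.106
out=[]
for f in('scene0','scene1','scene2'):
    im=cv2.imread(f'pics/{f}.png');x0,y0=310,260
    g=cv2.convertScaleAbs(cv2.resize(im[y0:y0+90,x0:x0+65],None,fx=4,fy=6,interpolation=cv2.INTER_CUBIC),alpha=1.6,beta=15)
    for q,col in((.21,(0,0,255)),(0,(0,255,0)),(-.1,(255,255,0)),(-.75,(255,0,255))):
        a=q+yaw
        for r in(.02,.1,.125):
            u=proj('scene',[*(h+r*np.array([np.cos(a),np.sin(a)])),.113])[0]
            cv2.circle(g,(int((u[0]-x0+.5)*4),int((u[1]-y0+.5)*6)),3,col,-1)
    out.append(g)
cv2.imwrite('pics/c2.png',np.hstack(out))
print(proj('scene',[[.5755,.2246,.1357]]))
E
```

```text
[[370.8041817  311.40026998]]
```

View pics/c2.png

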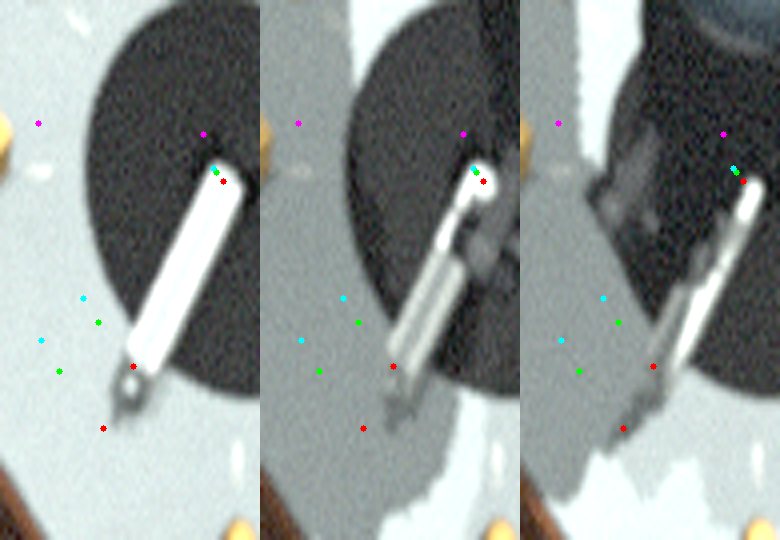

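```bash
python3 - <<'E'
from h import *
out=[]
for f,p in(('scene1',[.5755,.2246,.1357]),('scene2',[.59114,.1914,.0965])):
    im=cv2.imread(f'pics/{f}.png');x0,y0=325,255
    g=cv2.resize(im[y0:y0+85,x0:x0+60],None,fx=6.5,fy=6.5,interpolation=cv2.INTER_CUBIC)
    g=(255*(g/255.)**.45).astype(np.uint8)
    u=proj('scene',p)[0]; cv2.drawMarker(g,(int((u[0]-x0+.5)*6.5),int((u[1]-y0+.5)*6.5)),(0,0,255),0,8)
    out.append(g)
cv2.imwrite('pics/d2.png',np.hstack(out))
E
```

```text
(no output)
```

View pics/d2.png

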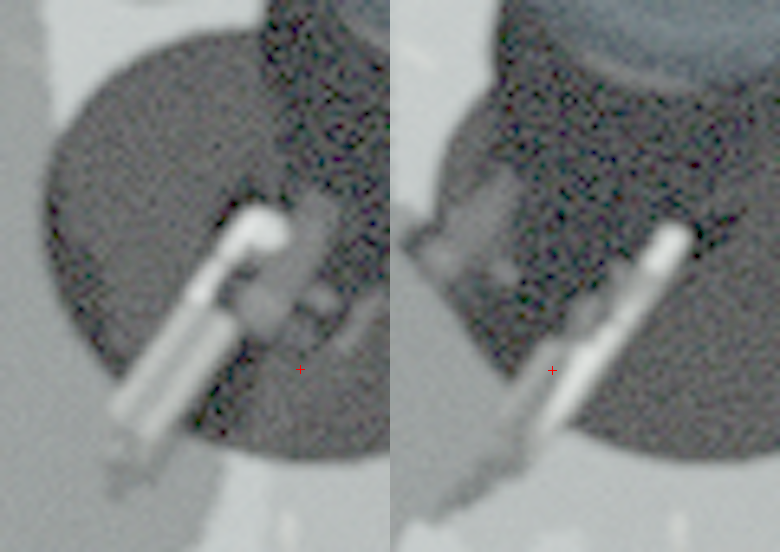

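```bash
python3 - <<'E'
from h import *
out=[]
for f,gm in(('scene0',.8),('scene2',.6)):
    im=cv2.imread(f'pics/{f}.png');x0,y0=315,250
    g=cv2.resize(im[y0:y0+90,x0:x0+65],None,fx=6,fy=6,interpolation=cv2.INTER_CUBIC)
    g=(255*(g/255.)**gm).astype(np.uint8)
    for i in range(0,65,10): cv2.putText(g,str(x0+i),(i*6,10),0,.35,(0,0,255)); cv2.line(g,(i*6+3,0),(i*6+3,540),(0,0,160),1)
    for i in range(0,90,10): cv2.line(g,(0,i*6+3),(390,i*6+3),(0,0,160),1)
    out.append(g)
cv2.imwrite('pics/e2.png',np.hstack(out))
E
```

```text
(no output)
```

View pics/e2.png

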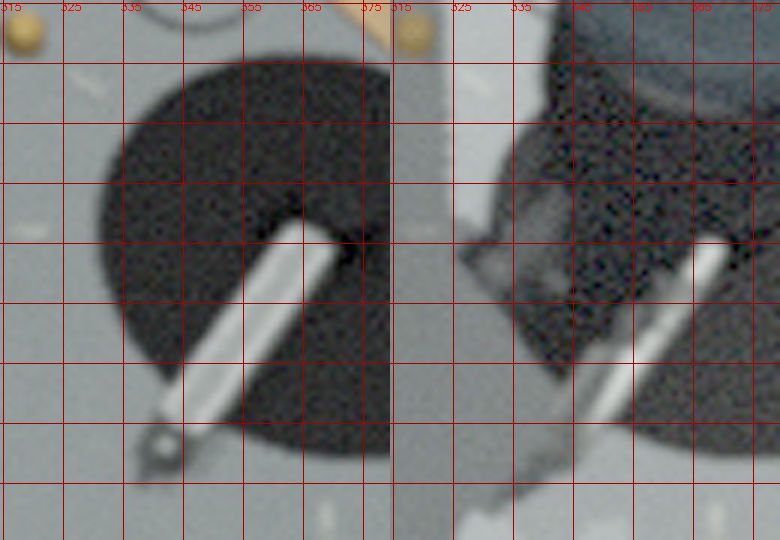

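The arm strip still appears near its old place, which disagrees with the TCP reading. I'll lift straight up and look before pushing any further.

Request:
servo_tool(deltas=[[0, 0, -20, 0, 0, 0, 1], [0, 0, -40, 0, 0, 0, 1], [20, 0, -40, 0, 0, 0, 1], [40, 0, -40, 0, 0, 0, 1], [40, 0, -40, 0, 0, 0, 1], [40, 0, 0, 0, 0, 0, 1], [0, 0, 0, 0, 0, 0, 1]])

```text
time_s: 6.6
eef_pos: [0.5865, 0.3304, 0.2687]
tool_rot: [-2.194, -2.243, -0.007]
force: [-1.2, 0.3, 0.5]
opening: 0.001
```

```bash
python3 look.py 3; python3 - <<'E'
from h import *
im=robot.read_camera('top')[:,:,::-1];a=cv2.resize(im[140:290,90:260],(450,400))
b=cv2.resize(cv2.imread('pics/scene3.png')[220:400,255:435],(350,400),interpolation=cv2.INTER_CUBIC)
cv2.imwrite('pics/f3.png',np.hstack([b,a]))
E
```

```text
armlike joint -0.08673964785766586 along 0.06752684646299635 normal 0.15425501512656023 [0.5875435  0.32652692 0.26751623] [-0.04335226 -1.29778335  0.35300062]
```

View pics/f3.png

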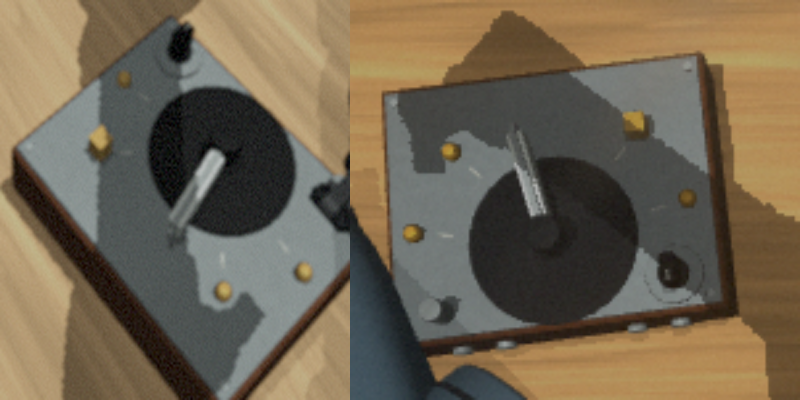

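```bash
python3 - <<'E'
from h import *
im=robot.read_camera('scene')[:,:,::-1].copy()
s=robot.state();p=s['eef_pos'];Rm=R.from_rotvec(s['tool_rot'])
print(p)
pts={'tcp':[0,0,0],'grip':[0,0,-.019],'body':[0,0,-.073],'fl':[0,.0145,-.019],'fr':[0,-.0145,-.019]}
u=proj('scene',[p+Rm.apply(v) for v in pts.values()]);print(dict(zip(pts,u.round(1))))
print('top',proj('top',[p]))
x0,y0=int(u[0,0])-50,int(u[0,1])-60
g=cv2.resize(im[y0:y0+100,x0:x0+100],None,fx=6,fy=6,interpolation=cv2.INTER_CUBIC)
g=(255*(g/255.)**.5).astype(np.uint8)
for q in u: cv2.drawMarker(g,(int((q[0]-x0+.5)*6),int((q[1]-y0+.5)*6)),(0,0,255),0,10)
cv2.imwrite('pics/g3.png',g)
E
```

```text
[0.58925934 0.32188266 0.26654454]
{'tcp': array([423.2, 327.4]), 'grip': array([426.5, 321.8]), 'body': array([437. , 304.2]), 'fl': array([419.3, 327.3]), 'fr': array([433.6, 316.3])}
top [[ 65.60504115 181.38036693]]
```

View pics/g3.png

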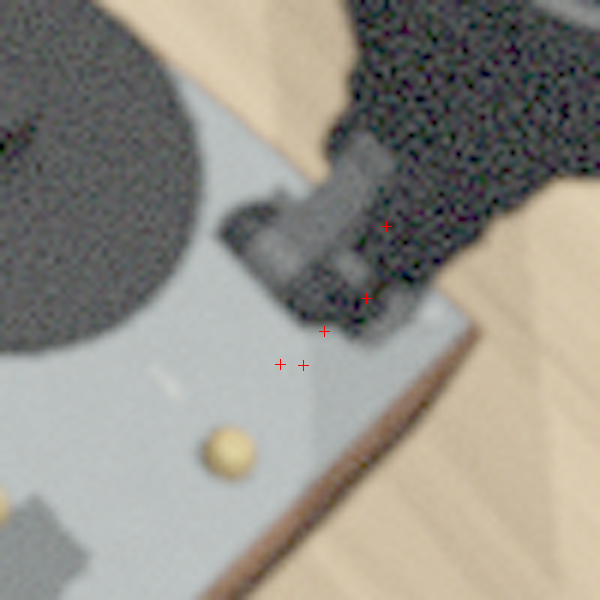

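```bash
python3 - <<'E'
from h import *
print(robot.state())
im=robot.read_camera('scene')[:,:,::-1].copy();cv2.imwrite('pics/scene4.png',im)
a=cv2.resize(im[130:420,300:560],None,fx=2.05,fy=2.05,interpolation=cv2.INTER_CUBIC)
a=(255*(a/255.)**.5).astype(np.uint8)
cv2.imwrite('pics/h4.png',a)
print(robot.state()['eef_pos'])
E
```

```text
{'time_s': 6.75, 'joint_positions': array([-0.12003567,  0.61707096, -0.7253263 ,  1.35655846,  0.4077242 ,
        1.31982032, -0.84010584]), 'joint_vel': array([ 0.02570018, -0.00203165,  0.016014  ,  0.00382588,  0.00063685,
       -0.00024682, -0.00308092]), 'effort': array([-2.10116543e+00, -5.96701705e+01, -1.13310206e+01, -2.65173554e+01,
       -1.42670120e-01, -5.91059122e-02, -4.25301434e-03]), 'eef_pos': array([0.58925934, 0.32188266, 0.26654454]), 'tool_rot': array([ 2.20639213e+00,  2.23612048e+00, -2.17655335e-03]), 'force': array([-0.00291453, -0.76409534, -0.11900525]), 'ft_torque': array([-0.03044374, -0.0202248 ,  0.00560622]), 'opening': -0.0005122421297740516}
[0.58975068 0.32091568 0.2665086 ]
```

View pics/h4.png

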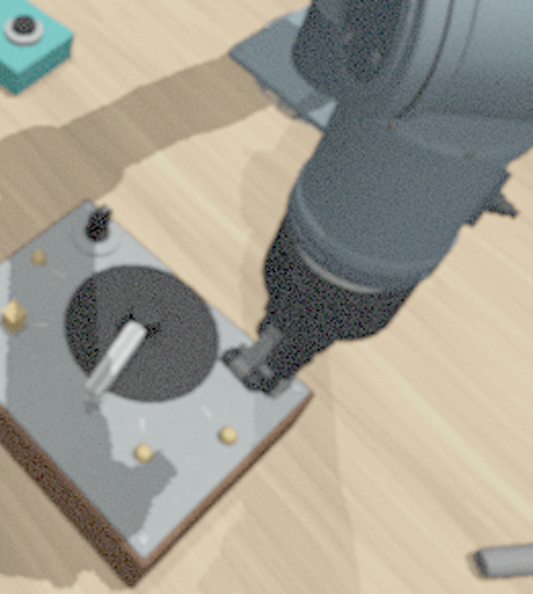

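The projected TCP and the visible fingers disagree by about 17 px, and there was no contact where I expected it. I'll check the true tip height by touching the bare bench at a clear spot between the case and the unit.

Request:
servo_tool(deltas=[[-20, -5, 0, 0, 0, 0, 1], [-40, -9, 0, 0, 0, 0, 1], [-40, -9, 0, 0, 0, 0, 1], [-40, -9, 0, 0, 0, 0, 1], [-40, -9, 0, 0, 0, 0, 1], [-40, -9, 0, 0, 0, 0, 1], [-40, -9, 0, 0, 0, 0, 1], [-40, -9, 0, 0, 0, 0, 1], [-40, -9, 0, 0, 0, 0, 1], [-40, -9, 0, 0, 0, 0, 1]])

```text
time_s: 7.8
eef_pos: [0.5069, -0.062, 0.2671]
tool_rot: [2.21, 2.232, -0.002]
force: [0.7, -0.8, 0.2]
opening: -0.001
```

Request:
servo_tool(deltas=[[-20, 0, 40, 0, 0, 0, 1], [0, 0, 40, 0, 0, 0, 1], [0, 0, 40, 0, 0, 0, 1], [0, 0, 40, 0, 0, 0, 1], [0, 0, 40, 0, 0, 0, 1], [0, 0, 20, 0, 0, 0, 1], [0, 0, 0, 0, 0, 0, 1], [0, 0, 0, 0, 0, 0, 1]])

```text
time_s: 8.6
eef_pos: [0.5083, -0.0795, 0.0477]
tool_rot: [2.209, 2.234, -0.0]
force: [0.2, 0.3, 0.9]
opening: -0.0
```

```bash
python3 - <<'E'
from h import *
im=robot.read_camera('scene')[:,:,::-1].copy();t=robot.read_camera('top')[:,:,::-1].copy()
s=robot.state();p=s['eef_pos'];print(p,s['force'],s['tool_rot'])
u=proj('scene',[p])[0];v=proj('top',[p])[0];print(u,v)
x0,y0=int(u[0])-50,int(u[1])-60
g=cv2.resize(im[y0:y0+100,x0:x0+100],None,fx=4,fy=4,interpolation=cv2.INTER_CUBIC)
g=(255*(g/255.)**.5).astype(np.uint8)
cv2.drawMarker(g,(int((u[0]-x0+.5)*4),int((u[1]-y0+.5)*4)),(0,0,255),0,10)
x1,y1=int(v[0])-50,int(v[1])-50
k=cv2.resize(t[y1:y1+100,x1:x1+100],None,fx=4,fy=4,interpolation=cv2.INTER_CUBIC)
cv2.drawMarker(k,(int((v[0]-x1+.5)*4),int((v[1]-y1+.5)*4)),(0,0,255),0,10)
cv2.imwrite('pics/g5.png',np.hstack([g,k]));cv2.imwrite('pics/scene5.png',im)
E
```

```text
[ 0.50952059 -0.07937329  0.04875149] [ 0.83173089 -0.13550508 -0.10990734] [2.20751222e+00 2.23231646e+00 2.07284393e-03]
[299.74958412 214.49252696] [272.96847026 234.68148666]
```

View pics/g5.png

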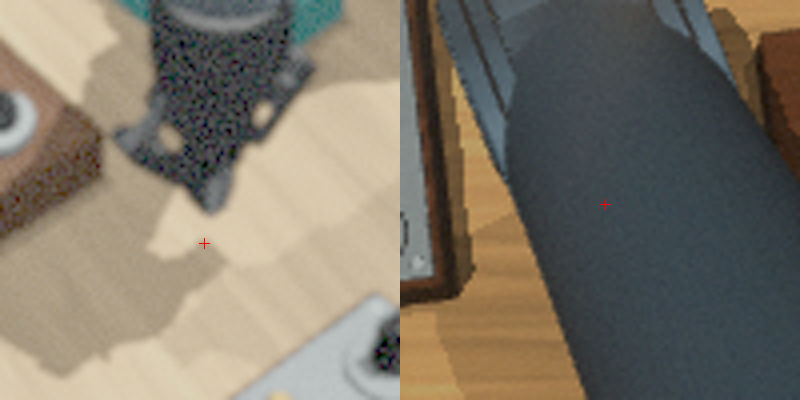

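The fingers are shut, with their tip at crop (212,208) against a predicted (204,243). That means the true tip sits about 30 mm above the report. I'll descend slowly until it touches.

Request:
servo_tool(deltas=[[0, 0, 10, 0, 0, 0, 1], [0, 0, 10, 0, 0, 0, 1], [0, 0, 10, 0, 0, 0, 1], [0, 0, 0, 0, 0, 0, 1], [0, 0, 0, 0, 0, 0, 1]])

```text
time_s: 9.2
eef_pos: [0.508, -0.0786, 0.0169]
tool_rot: [-2.207, -2.235, 0.001]
force: [0.2, 0.3, 0.3]
opening: 0.002
```

Request:
servo_tool(deltas=[[0, 0, 5, 0, 0, 0, 1], [0, 0, 5, 0, 0, 0, 1], [0, 0, 0, 0, 0, 0, 1]])

```text
time_s: 9.5
eef_pos: [0.5079, -0.0788, 0.0067]
tool_rot: [-2.207, -2.234, 0.001]
force: [-0.2, -0.3, -0.5]
opening: -0.003
```

```bash
cat > tipv.py <<'E'
from h import *
import sys
im=robot.read_camera('scene')[:,:,::-1].copy()
s=robot.state();p=s['eef_pos'];print(p,s['force'],s['tool_rot'])
u=proj('scene',[p])[0];print(u)
x0,y0=int(u[0])-50,int(u[1])-60
g=cv2.resize(im[y0:y0+100,x0:x0+100],None,fx=6,fy=6,interpolation=cv2.INTER_CUBIC)
g=(255*(g/255.)**.5).astype(np.uint8)
cv2.drawMarker(g,(int((u[0]-x0+.5)*6),int((u[1]-y0+.5)*6)),(0,0,255),0,10)
cv2.imwrite(f'pics/tip{sys.argv[1]}.png',g);cv2.imwrite(f'pics/scene{sys.argv[1]}.png',im)
E
python3 tipv.py 6
```

```text
[ 0.50806398 -0.07873724  0.00694244] [ 0.71903952  0.57199084 -0.03072576] [-2.20758667e+00 -2.23442182e+00  7.49165385e-04]
[299.72000279 224.96658384]
```

View pics/tip6.png

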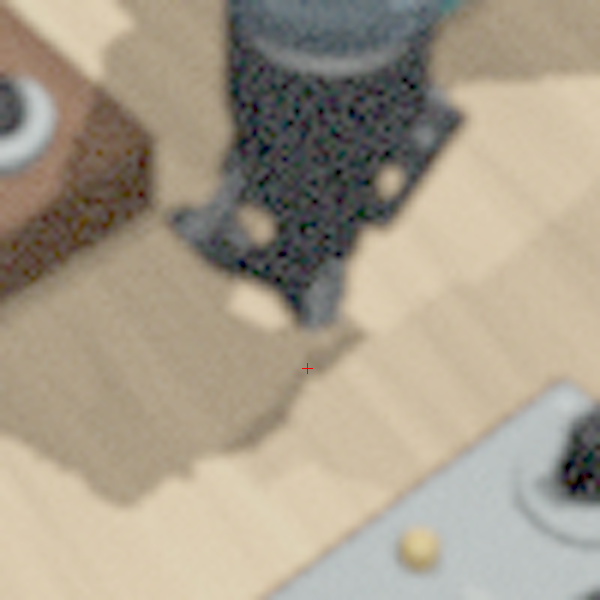

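Request:
servo_tool(deltas=[[0, 0, 4, 0, 0, 0, 1], [0, 0, 4, 0, 0, 0, 1], [0, 0, 0, 0, 0, 0, 1]])

```text
time_s: 9.85
eef_pos: [0.508, -0.0787, -0.0012]
tool_rot: [-2.208, -2.234, 0.001]
force: [-0.6, -0.2, -1.1]
opening: -0.004
```

Request:
servo_tool(deltas=[[0, 0, 4, 0, 0, 0, 1], [0, 0, 4, 0, 0, 0, 1], [0, 0, 0, 0, 0, 0, 1]])

```text
time_s: 10.15
eef_pos: [0.5079, -0.0788, -0.0093]
tool_rot: [-2.208, -2.234, 0.001]
force: [-0.8, -0.1, -0.3]
opening: 0.004
```

Request:
servo_tool(deltas=[[0, 0, 3, 0, 0, 0, 1], [0, 0, 3, 0, 0, 0, 1], [0, 0, 0, 0, 0, 0, 1]])

```text
time_s: 10.45
eef_pos: [0.5081, -0.0788, -0.0151]
tool_rot: [-2.208, -2.234, 0.001]
force: [-0.6, 0.4, 0.5]
opening: -0.0
```

Request:
servo_tool(deltas=[[0, 0, 3, 0, 0, 0, 1], [0, 0, 0, 0, 0, 0, 1]])

```text
time_s: 10.65
eef_pos: [0.5082, -0.0787, -0.018]
tool_rot: [-2.208, -2.235, 0.0]
force: [0.1, 0.4, 0.0]
opening: -0.002
```

```bash
python3 tipv.py 7
```

```text
[ 0.50827018 -0.07873717 -0.01786012] [ 0.29896751 -0.6435415  -0.95092094] [-2.20783648e+00 -2.23467370e+00  2.97669907e-04]
[299.26381678 230.98615   ]
```

View pics/tip7.png

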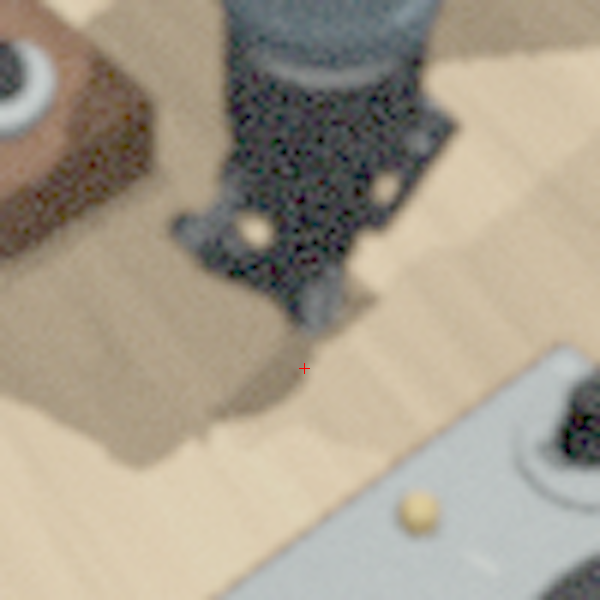

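Request:
servo_tool(deltas=[[0, 0, 2, 0, 0, 0, 1], [0, 0, 2, 0, 0, 0, 1], [0, 0, 0, 0, 0, 0, 1]])

```text
time_s: 11.0
eef_pos: [0.5082, -0.0788, -0.022]
tool_rot: [-2.208, -2.235, 0.0]
force: [0.0, 0.7, -0.5]
opening: 0.003
```

Request:
servo_tool(deltas=[[0, 0, 2, 0, 0, 0, 1], [0, 0, 2, 0, 0, 0, 1], [0, 0, 0, 0, 0, 0, 1]])

```text
time_s: 11.3
eef_pos: [0.5082, -0.0788, -0.026]
tool_rot: [-2.208, -2.235, 0.0]
force: [-0.4, -0.2, -0.2]
opening: 0.002
```

Request:
servo_tool(deltas=[[0, 0, 2, 0, 0, 0, 1], [0, 0, 0, 0, 0, 0, 1]])

```text
time_s: 11.5
eef_pos: [0.5082, -0.0788, -0.0279]
tool_rot: [-2.208, -2.235, 0.0]
force: [-0.7, -0.3, 0.1]
opening: 0.002
```

Request:
servo_tool(deltas=[[0, 0, 2, 0, 0, 0, 1], [0, 0, 0, 0, 0, 0, 1]])

```text
time_s: 11.7
eef_pos: [0.5082, -0.0788, -0.0299]
tool_rot: [-2.208, -2.235, 0.0]
force: [0.1, -0.0, 0.6]
opening: 0.001
```

```bash
python3 tipv.py 8
```

```text
[ 0.50827381 -0.07875136 -0.02981993] [-0.40501257  0.49309863 -0.1732571 ] [-2.20788792e+00 -2.23464830e+00  2.84493345e-04]
[299.07717638 233.79463185]
```

View pics/tip8.png

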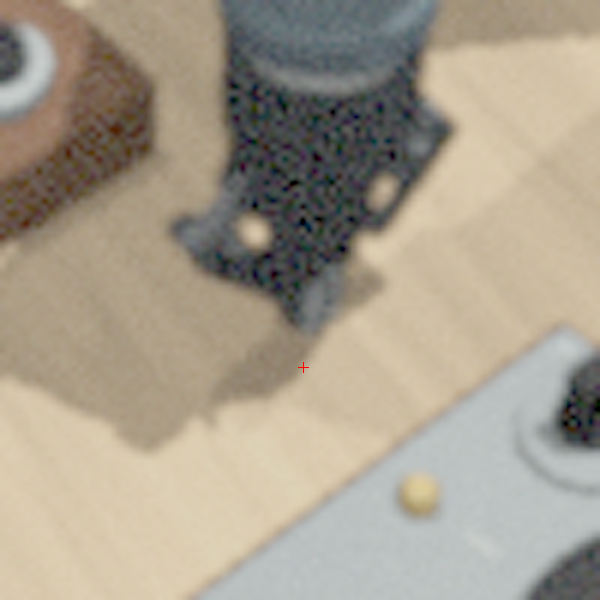

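Request:
servo_tool(deltas=[[0, 0, 2, 0, 0, 0, 1], [0, 0, 2, 0, 0, 0, 1], [0, 0, 0, 0, 0, 0, 1]])

```text
time_s: 12.05
eef_pos: [0.5081, -0.0788, -0.034]
tool_rot: [-2.208, -2.235, 0.001]
force: [1.2, 0.3, -1.2]
opening: 0.002
```

Request:
servo_tool(deltas=[[0, 0, 2, 0, 0, 0, 1], [0, 0, 2, 0, 0, 0, 1], [0, 0, 0, 0, 0, 0, 1]])

```text
time_s: 12.35
eef_pos: [0.5081, -0.0787, -0.038]
tool_rot: [-2.208, -2.235, 0.001]
force: [0.2, -0.8, -0.4]
opening: -0.002
```

```bash
python3 - <<'E'
from h import *
for z in (0,.005,.01,.02): print(onz('scene',(300.6,227.9),z))
E
```

```text
[ 0.50825427 -0.07434341  0.        ]
[ 0.51057294 -0.07148403  0.005     ]
[ 0.51289161 -0.06862464  0.01      ]
[ 0.51752895 -0.06290587  0.02      ]
```

Request:
servo_tool(deltas=[[0, 0, 1.5, 0, 0, 0, 1], [0, 0, 1.5, 0, 0, 0, 1], [0, 0, 0, 0, 0, 0, 1]])

```text
time_s: 12.65
eef_pos: [0.5085, -0.0788, -0.0387]
tool_rot: [2.207, 2.234, -0.002]
force: [-7.5, 0.8, 28.8]
opening: 0.001
```

Request:
servo_tool(deltas=[[0, 0, 1.5, 0, 0, 0, 1], [0, 0, 1.5, 0, 0, 0, 1], [0, 0, 0, 0, 0, 0, 1]])

```text
time_s: 12.95
eef_pos: [0.5086, -0.079, -0.0389]
tool_rot: [2.205, 2.233, -0.005]
force: [-18.4, 0.9, 67.5]
opening: 0.0
```

Request:
servo_tool(deltas=[[0, 0, 1.5, 0, 0, 0, 1], [0, 0, 0, 0, 0, 0, 1]])

```text
time_s: 13.15
eef_pos: [0.5088, -0.079, -0.039]
tool_rot: [2.205, 2.233, -0.006]
force: [-23.9, 0.3, 87.9]
opening: 0.002
```

Contact came at a reported z of -0.0385, so the true tip height is the reported z plus 38.5 mm. x and y agree with the camera. I'll back off and go back to the arm with this correction.

Request:
servo_tool(deltas=[[0, 0, -6, 0, 0, 0, 1], [0, 0, -20, 0, 0, 0, 1], [0, 0, -40, 0, 0, 0, 1], [0, 0, -40, 0, 0, 0, 1], [0, 0, -40, 0, 0, 0, 1], [0, 0, -40, 0, 0, 0, 1], [30, 7, -20, 0, 0, 0, 1], [40, 10, 0, 0, 0, 0, 1], [40, 10, 0, 0, 0, 0, 1], [40, 10, 0, 0, 0, 0, 1]])

```text
time_s: 14.15
eef_pos: [0.5439, 0.0728, 0.1611]
tool_rot: [2.208, 2.233, 0.0]
force: [0.9, 0.1, -0.3]
opening: -0.0
```

Request:
servo_tool(deltas=[[40, 9, 0, 0, 0, 0, 1], [40, 9, 0, 0, 0, 0, 1], [40, 9, 0, 0, 0, 0, 1], [32, 8, 0, 0, 0, 0, 1], [0, 0, 0, 0, 0, -0.1, 1], [0, 0, 0, 0, 0, -0.1, 1], [0, 0, 0, 0, 0, -0.1, 1], [0, 0, 0, 0, 0, 0, 1], [0, 0, 0, 0, 0, 0, 1]])

```text
time_s: 15.05
eef_pos: [0.5767, 0.224, 0.1606]
tool_rot: [-1.853, -2.537, 0.0]
force: [-0.8, -0.5, -0.1]
opening: 0.003
```

```bash
python3 look.py 9;python3 - <<'E'
from h import *
s=robot.state();p=s['eef_pos'];r=s['tool_rot'];y=2*np.arctan2(r[1],r[0]);print(p,y%(2*np.pi))
E
```

```text
armlike joint 0.20349610205601554 along 0.0672561257190835 normal 0.03405022391861899 [0.57668962 0.22391719 0.16071566] [-0.31815605  0.00775546  0.94064531]
[0.57668962 0.22391719 0.16071566] 1.880292428850912
```

Request:
servo_tool(deltas=[[0, 0, 30, 0, 0, 0, 1], [0, 0, 30, 0, 0, 0, 1], [0, 0, 20, 0, 0, 0, 1], [0, 0, 13, 0, 0, 0, 1], [0, 0, 9, 0, 0, 0, 1], [0, 0, 0, 0, 0, 0, 1]])

```text
time_s: 15.7
eef_pos: [0.5764, 0.2239, 0.0581]
tool_rot: [-1.85, -2.539, 0.002]
force: [-0.1, 0.3, 0.0]
opening: -0.003
```

```bash
python3 look.py 10
```

```text
armlike joint 0.20564121897017573 along 0.0676584060223728 normal 0.03414253042327829 [0.57693059 0.22424344 0.05903232] [ 0.41824869 -0.17347031 -0.4883946 ]
```

View pics/a10.png

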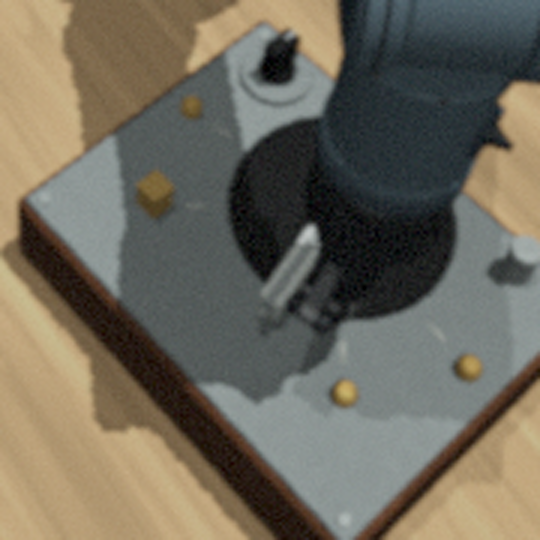

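The shut finger is now low beside the arm on its left side, at crop (320,300). Pushing now.

Request:
servo_tool(deltas=[[-6, 0, 0, 0, 0, 0, 1], [-5, 0, 0, 0, 0, 0, 1], [-4, 0, 0, 0, 0, 0, 1], [-4.1, 1, 0, 0, 0, 0.06, 1], [-4.1, 1, 0, 0, 0, 0.06, 1], [-4.1, 1, 0, 0, 0, 0.06, 1], [-4.1, 1, 0, 0, 0, 0.06, 1]])

```text
time_s: 16.45
eef_pos: [0.5893, 0.1952, 0.0595]
tool_rot: [-2.143, -2.297, -0.003]
force: [-0.8, 1.3, 0.2]
opening: -0.001
```

```bash
python3 look.py 11
```

```text
armlike joint -0.04021043071163444 along 0.06800900047669858 normal 0.018776173283820207 [0.58962749 0.19420661 0.05939532] [-0.11567156  0.18715608  0.73214025]
```

View pics/a11.png

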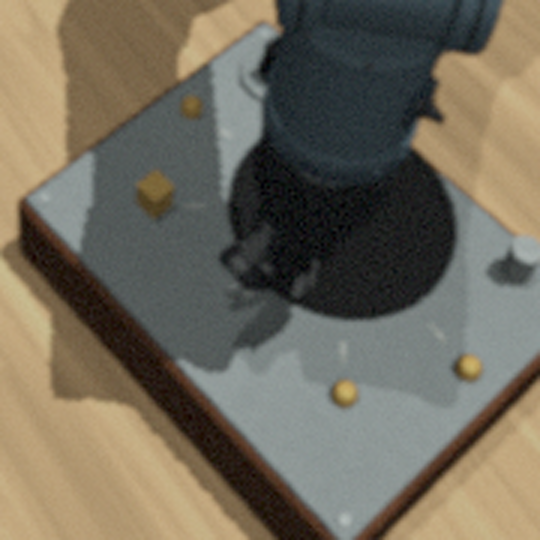

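The arm has turned: its tip is now at crop (235,293). Continuing the arc.

Request:
servo_tool(deltas=[[-4.1, 1, 0, 0, 0, 0.06, 1], [-4.1, 1, 0, 0, 0, 0.06, 1], [-4.1, 1, 0, 0, 0, 0.06, 1], [-4.1, 1, 0, 0, 0, 0.06, 1], [-4.1, 1, 0, 0, 0, 0.06, 1], [-4.1, 1, 0, 0, 0, 0.06, 1], [-4.1, 1, 0, 0, 0, 0.06, 1], [-4.1, 1, 0, 0, 0, 0.06, 1], [-4.1, 1, 0, 0, 0, 0.06, 1], [0, 0, 0, 0, 0, 0, 1]])

```text
time_s: 17.5
eef_pos: [0.592, 0.1568, 0.0592]
tool_rot: [2.676, 1.645, 0.001]
force: [0.1, 0.5, -0.7]
opening: 0.0
```

```bash
python3 look.py 12
```

```text
armlike joint -0.5724915251092928 along 0.06772751402117648 normal 0.01832610852414729 [0.59173321 0.15690718 0.05907027] [-0.6918105  -0.51002649  0.17755059]
```

View pics/a12.png

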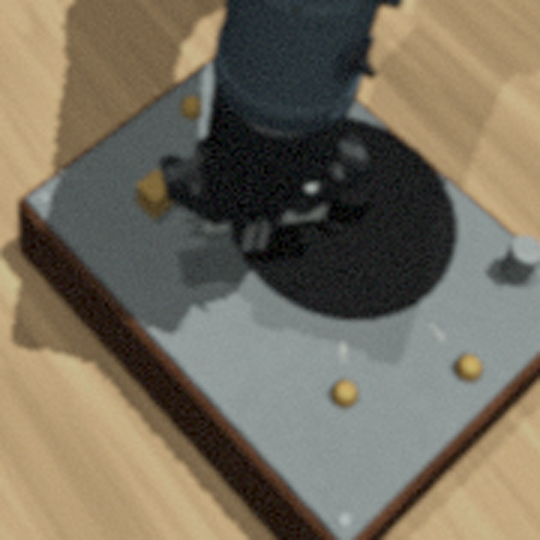

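Request:
servo_tool(deltas=[[-4.1, 1, 0, 0, 0, 0.06, 1], [-4.1, 1, 0, 0, 0, 0.06, 1], [-3, 1, 0, 0, 0, 0.045, 1], [0, 0, 0, 0, 0, 0, 1], [0, 0, 0, 0, 0, 0, 1]])

```text
time_s: 18.05
eef_pos: [0.5885, 0.1461, 0.0588]
tool_rot: [2.801, 1.423, -0.0]
force: [-0.6, 0.4, 0.7]
opening: -0.004
```

```bash
python3 look.py 13
```

```text
armlike joint -0.7369399503123848 along 0.06757695707198336 normal 0.01848433651457348 [0.58847058 0.14606169 0.05875114] [ 0.2904226   0.84788308 -0.3874521 ]
```

Request:
servo_tool(deltas=[[6, 0, 0, 0, 0, 0, 1], [20, 0, 0, 0, 0, 0, 1], [0, 0, -30, 0, 0, 0, 1], [0, 0, -40, 0, 0, 0, 1], [30, 0, -40, 0, 0, 0, 1], [45, 0, -20, 0, 0, 0, 1], [45, 0, 0, 0, 0, 0, 1], [45, 0, 0, 0, 0, 0, 1], [20, 0, 0, 0, 0, 0, 1], [0, 0, 0, 0, 0, 0, 1]])

```text
time_s: 19.1
eef_pos: [0.7128, 0.3205, 0.1873]
tool_rot: [-2.797, -1.425, 0.001]
force: [-0.3, 0.2, -0.2]
opening: -0.004
```

```bash
python3 look.py 14; python3 - <<'E'
from h import *
im=robot.read_camera('top')[:,:,::-1];cv2.imwrite('pics/top14.png',im);a=cv2.resize(im[150:270,95:245],(450,360),interpolation=cv2.INTER_CUBIC)
b=cv2.resize(cv2.imread('pics/scene14.png')[220:400,255:435],(350,360),interpolation=cv2.INTER_CUBIC)
cv2.imwrite('pics/f14.png',np.hstack([b,a]))
E
```

```text
armlike joint -0.7363945970900208 along 0.06655566524102316 normal 0.23066505358099523 [0.71273197 0.31809793 0.18756224] [-0.74762401 -0.42168117 -0.25034489]
```

View pics/f14.png

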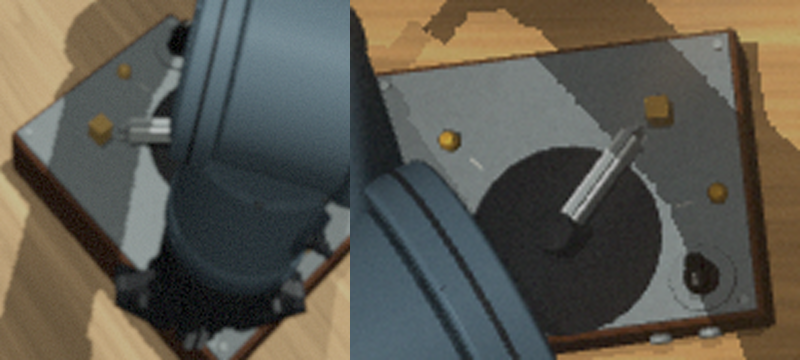

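The arm now points at the square post in both views. I'll measure the offset in the top picture.

```bash
python3 - <<'E'
from h import *
im=cv2.imread('pics/top14.png');x0,y0=150,160
g=cv2.resize(im[y0:y0+80,x0:x0+80],None,fx=7,fy=7,interpolation=cv2.INTER_CUBIC)
g=(255*(g/255.)**.7).astype(np.uint8)
cv2.imwrite('pics/m14.png',g)
h=np.array([.5214,.1697]);sq=np.array([.6211,.096])
d=sq-h;a0=np.arctan2(d[1],d[0])
for off in(-.07,0,.07):
    a=a0+off
    for r in(.02,.05,.1): 
        u=proj('top',[*(h+r*np.array([np.cos(a),np.sin(a)])),.113])[0]
        cv2.circle(g,(int((u[0]-x0+.5)*7),int((u[1]-y0+.5)*7)),3,(0,0,255) if off==0 else (255,0,0),-1)
cv2.imwrite('pics/m14.png',g)
E
```

```text
(no output)
```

View pics/m14.png

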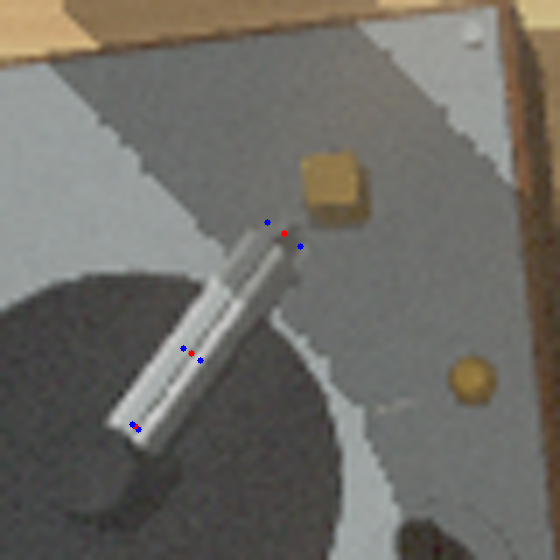

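The arm's centre line runs through the predicted red line to within about 2 mm. Next I'll locate the button.

```bash
python3 - <<'E'
from h import *
ut=(300+166.5/5-.5,140+350.5/5-.5);us=(170+387.5/5-.5,140+208.5/5-.5)
o1,d1=ray('top',ut);o2,d2=ray('scene',us)
A=np.stack([d1,-d2],1);t=np.linalg.lstsq(A,o2-o1,rcond=None)[0]
print(o1+d1*t[0],o2+d2*t[1])
for z in(.055,.06,.065):print(z,onz('top',ut,z),onz('scene',us,z))
# scene unit: px of black blob width
im=cv2.imread('pics/scene0.png');g=cv2.cvtColor(im,cv2.COLOR_BGR2GRAY)
s=robot.state();p=s['eef_pos'];r=s['tool_rot'];y=2*np.arctan2(r[1],r[0]);print(p,y,s['joint_positions'],s['time_s'])
E
```

```text
[ 0.56482257 -0.22554588  0.06613088] [ 0.56490894 -0.22562901  0.06616035]
0.055 [ 0.5672903  -0.22692741  0.055     ] [ 0.56008812 -0.23459341  0.055     ]
0.06 [ 0.5661818  -0.22630683  0.06      ] [ 0.56224792 -0.23057723  0.06      ]
0.065 [ 0.56507329 -0.22568624  0.065     ] [ 0.56440771 -0.22656104  0.065     ]
[0.71293779 0.31640579 0.18801632] 0.9388927093390088 [-0.24304097  0.82827399 -0.46799017  1.09014076  0.35231316  1.29821709
 -1.30335184] 19.2
```

Triangulation gives the large button at (0.565, -0.2255) with its top at about z 0.066, which fits the unit's 50 mm height (the two rays meet within 0.2 mm). Contact should come at a reported z of about 0.027.

Request:
servo_tool(deltas=[[-20, 8, 0, 0, 0, 0, 1], [-40, 15, 0, 0, 0, 0, 1], [-40, 15, 0, 0, 0, 0, 1], [-40, 15, 0, 0, 0, 0, 1], [-40, 15, 0, 0, 0, 0, 1], [-40, 15, 0, 0, 0, 0, 1], [-40, 15, 0, 0, 0, 0, 1], [-40, 15, 0, 0, 0, 0, 1], [-40, 15, 0, 0, 0, 0, 1], [-40, 15, 0, 0, 0, 0, 1]])

```text
time_s: 20.2
eef_pos: [0.6021, -0.078, 0.1892]
tool_rot: [2.803, 1.417, -0.001]
force: [0.5, -0.5, -0.5]
opening: 0.004
```

Request:
servo_tool(deltas=[[-40, 16, 0, 0, 0, 0, 1], [-40, 16, 0, 0, 0, 0, 1], [-40, 16, 0, 0, 0, 0, 1], [-25, 9, 0, 0, 0, 0, 1], [0, 0, 0, 0, 0, 0, 1], [0, 0, 0, 0, 0, 0, 1], [0, 0, 0, 0, 0, 0, 1]])

```text
time_s: 20.9
eef_pos: [0.5639, -0.2243, 0.1891]
tool_rot: [-2.801, -1.421, -0.001]
force: [0.3, 0.7, 1.5]
opening: 0.0
```

Request:
servo_tool(deltas=[[0, 0, 30, 0, 0, 0, 1], [0, 0, 40, 0, 0, 0, 1], [0, 0, 40, 0, 0, 0, 1], [0, 0, 20, 0, 0, 0, 1], [0, 0, 10, 0, 0, 0, 1], [0, 0, 0, 0, 0, 0, 1], [0, 0, 0, 0, 0, 0, 1]])

```text
time_s: 21.6
eef_pos: [0.5652, -0.225, 0.05]
tool_rot: [2.801, 1.42, 0.002]
force: [0.1, -0.0, -0.5]
opening: 0.0
```

```bash
python3 - <<'E'
from h import *
im=robot.read_camera('scene')[:,:,::-1].copy();s=robot.state();p=s['eef_pos']+[0,0,.0385]
print(p);u=proj('scene',[p,[.565,-.2255,.066]]);print(u)
x0,y0=200,130
g=cv2.resize(im[y0:y0+110,x0:x0+110],None,fx=5,fy=5,interpolation=cv2.INTER_CUBIC)
g=(255*(g/255.)**.6).astype(np.uint8)
for q in u: cv2.drawMarker(g,(int((q[0]-x0+.5)*5),int((q[1]-y0+.5)*5)),(0,0,255),0,10)
cv2.imwrite('pics/btn.png',g)
E
```

```text
[ 0.56543527 -0.22536414  0.08886442]
[[246.38919265 175.05398803]
 [246.9991943  181.29131306]]
```

View pics/btn.png

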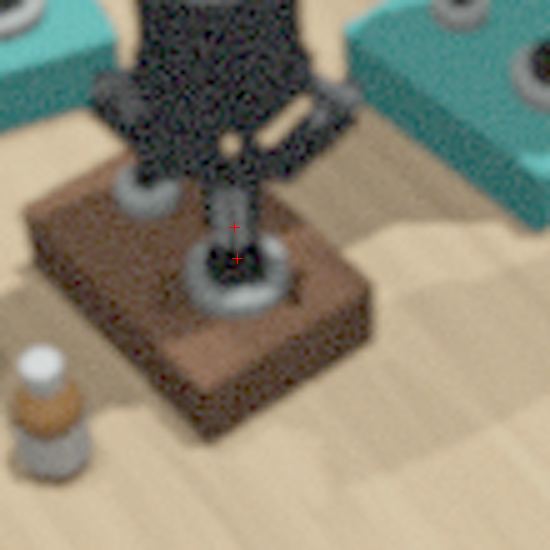

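The finger is right above the large button, clear of the small one at (148,195). Descending in small steps while watching the force.

Request:
servo_tool(deltas=[[0, 0, 8, 0, 0, 0, 1], [0, 0, 6, 0, 0, 0, 1], [0, 0, 4, 0, 0, 0, 1], [0, 0, 0, 0, 0, 0, 1]])

```text
time_s: 22.05
eef_pos: [0.5641, -0.2255, 0.0306]
tool_rot: [2.803, 1.42, -0.0]
force: [-0.4, -0.2, 2.4]
opening: 0.003
```

Request:
servo_tool(deltas=[[0, 0, 2, 0, 0, 0, 1], [0, 0, 2, 0, 0, 0, 1], [0, 0, 0, 0, 0, 0, 1]])

```text
time_s: 22.35
eef_pos: [0.5641, -0.2256, 0.0274]
tool_rot: [2.802, 1.419, -0.0]
force: [-2.2, -0.0, 7.1]
opening: 0.004
```

Request:
servo_tool(deltas=[[0, 0, 2, 0, 0, 0, 1], [0, 0, 0, 0, 0, 0, 1]])

```text
time_s: 22.55
eef_pos: [0.5642, -0.2256, 0.0271]
tool_rot: [2.802, 1.419, -0.001]
force: [-7.8, 1.5, 22.9]
opening: -0.003
```

Request:
servo_tool(deltas=[[0, 0, 2, 0, 0, 0, 1], [0, 0, 0, 0, 0, 0, 1]])

```text
time_s: 22.75
eef_pos: [0.5643, -0.2257, 0.0268]
tool_rot: [2.801, 1.419, -0.002]
force: [-12.8, 2.5, 39.1]
opening: 0.001
```

The force passed 5 N at a reported z of 0.0274 and then rose steeply with no further travel, so the button has bottomed. Earlier it was soft from about 0.033, which makes about 6 mm. Releasing and checking.

Request:
servo_tool(deltas=[[0, 0, -4, 0, 0, 0, 1], [0, 0, -4, 0, 0, 0, 1], [0, 0, -8, 0, 0, 0, 1], [0, 0, -30, 0, 0, 0, 1], [0, 0, -40, 0, 0, 0, 1], [0, 0, -40, 0, 0, 0, 1], [0, 0, -40, 0, 0, 0, 1], [-40, -20, 0, 0, 0, 0, 1], [-40, -20, 0, 0, 0, 0, 1], [-40, -20, 0, 0, 0, 0, 1]])

```text
time_s: 23.75
eef_pos: [0.4432, -0.287, 0.1888]
tool_rot: [2.802, 1.421, -0.0]
force: [0.2, -1.6, 0.5]
opening: -0.002
```

Request:
servo_tool(deltas=[[-40, 0, 0, 0, 0, 0, 1], [-20, 0, 0, 0, 0, 0, 1], [0, 0, 0, 0, 0, 0, 1], [0, 0, 0, 0, 0, 0, 1]])

```text
time_s: 24.15
eef_pos: [0.4094, -0.3346, 0.1887]
tool_rot: [-2.802, -1.419, -0.001]
force: [0.1, 0.7, -0.1]
opening: 0.003
```

```bash
python3 - <<'E'
from h import *
im=robot.read_camera('scene')[:,:,::-1].copy();t=robot.read_camera('top')[:,:,::-1].copy()
cv2.imwrite('pics/sceneE.png',im);cv2.imwrite('pics/topE.png',t);s=robot.state();print(s['eef_pos'],s['force'],s['time_s'])
a=cv2.imread('pics/scene0.png')
z=lambda q:cv2.resize(q[140:240,170:290],None,fx=3.3,fy=3,interpolation=cv2.INTER_CUBIC)
w=lambda q:cv2.resize(q,(396,297))
cv2.imwrite('pics/end.png',np.vstack([np.hstack([z(a),z(im)])[:, :792],np.hstack([w(im),w(t)])]))
E
```

```text
[ 0.41025678 -0.33359705  0.18876435] [ 0.75405223 -0.76985735  0.04765572] 24.25
```

View pics/end.png

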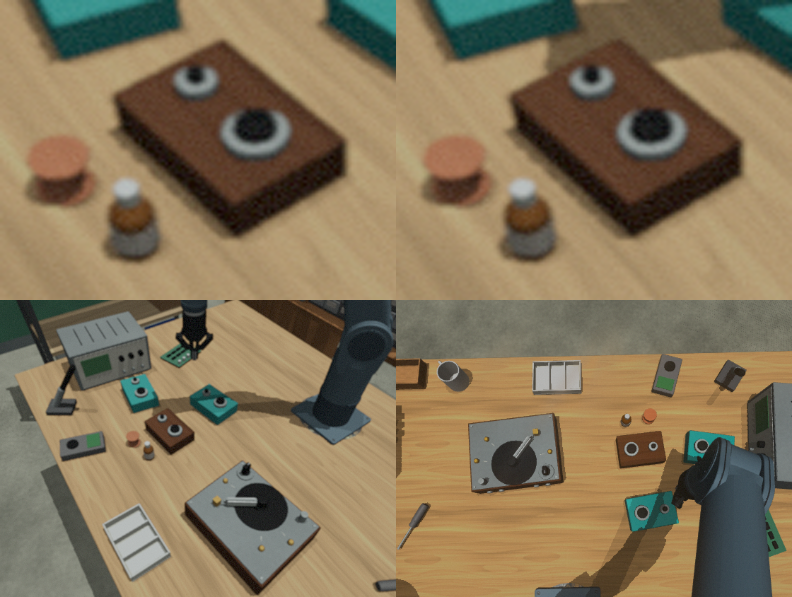

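```bash
python3 - <<'E'
from h import *
o=[]
for n,f,(x0,y0),h,sq in(('scene','sceneE',(285,255),(.5248,.1727),(.6237,.0981)),('top','topE',(140,165),(.5214,.1697),(.6211,.096))):
    g=cv2.resize(cv2.imread(f'pics/{f}.png')[y0:y0+75,x0:x0+100],None,fx=4,fy=7,interpolation=cv2.INTER_CUBIC)
    h=np.array(h);d=np.array(sq)-h;a=np.arctan2(d[1],d[0])
    for r in(.05,.1):
        u=proj(n,[*(h+r*np.array([np.cos(a),np.sin(a)])),.113])[0];cv2.circle(g,(int((u[0]-x0+.5)*4),int((u[1]-y0+.5)*7)),2,(0,0,255),-1)
    o.append(g)
cv2.imwrite('pics/chk.png',np.hstack(o))
E
```

```text
(no output)
```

View pics/chk.png

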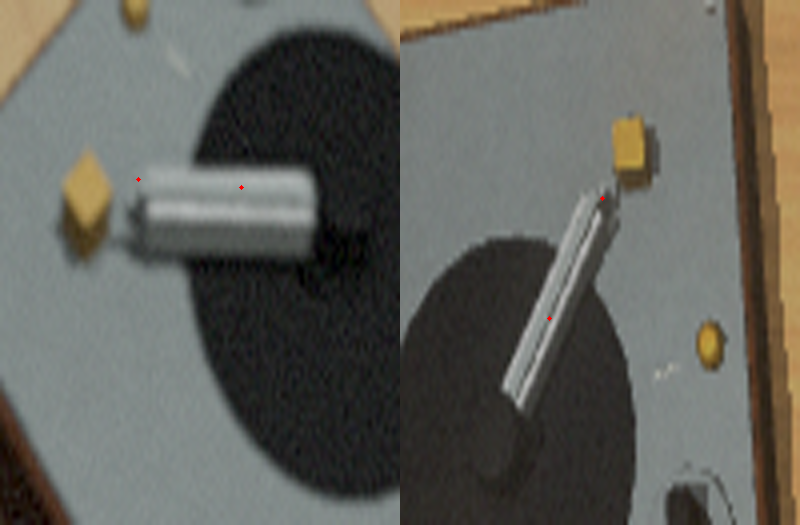

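Both views put the arm's centre line within about 3 mm of the post's centre, against an allowed 9 mm. The button is up and the loose items are unmoved. Handing in.

```bash
python3 -c "
from station import robot
print(robot.job_done(), robot.state()['time_s'])"
```

```text
the job is handed in; nothing more can be done
the job is handed in; nothing more can be done
```

I pushed the pointer arm clockwise with the shut fingers against its left side only, from about +0.21 rad to about -0.74 rad by the tool's angle. The square post is at -0.75 rad. I then pressed the large button until the force rose steeply (7 N, then 39 N at the stop) and let it come up. The job was handed in after about 24 s of robot time.

**Last checks:**
- **Arm:** both views put its centre line within about 3 mm of the post's centre.
- **Button:** it looks the same as at the start, so it is up again. Its travel was judged from the force and tip height (about 6 mm), not measured directly.
- **Other items:** the small button, spool and bottle look unmoved. The knob and cell show no visible change, but I did not measure them.
- **Robot:** it stood clear of everything at the end.

**What disagreed:**
- **Tip height:** the reported tip height was about 38.5 mm too low, so my first push passed over the arm without touching it. I found the offset by touching the bare bench, where the force reached 88 N (the limit is 120 N), and corrected for it afterwards.
- **Camera offset:** the two cameras differ by about 3 mm in position, so I compared the arm and post within each view.

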